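# Pliers back into their foam

### The arm

A 6-joint arm with a two-finger parallel gripper is mounted at the origin on the work surface. World frame = base frame: x ahead of the robot, y to its left, z up, the work surface at z = 0. Lengths are in m, angles in rad, forces in N, time in s.
With the tool pointing down it reaches from about 0.4 to 0.825 m from the base axis. Payload 7 kg.
Tool frame: the origin (TCP) lies between the finger pads; the fingertips stand 17 mm ahead of it and the grasp point (between the pads) lies 2 mm behind it; z points along the fingers, y is the line along which they close (so a half turn about z gives the same grasp; the last joint's range is limited). The gripper opens to 85 mm and grips with 20 to 120 N. Pads are 22 mm wide; open, the fingers measure 114 mm over their backs; the gripper's body (76 mm by 85 mm) begins 54 mm behind the grasp point. The pads swing forward as they close: fully open they stand 13 mm farther back than shut.
Start: joints at [-0.99, 0.359, 0.012, 0, -1.224, -0.288], TCP at [0.195, -0.646, 0.212] pointing down, gripper open.
Joint ranges: [-3.07, 3.07], [-1.43, 2.12], [-1.02, 1.25], [-3.03, 1.67], [-3.05, -0], [-3.03, 3.03]. Speed limits (rad/s): [2.39, 2.39, 3.01, 3.14, 3.14, 3.14].

### API

Orientations are given as a unit quaternion [w, x, y, z].
In Python, from station import robot gives the robot as it stands.
- The arm moves only by the shell command python3 -m pendant 'ROWS' [OPENING]. ROWS is JSON, a list of rows, each an object of numbers: "tx", "ty", "tz": the shift along the tool's x, y, z in units of 0.02 m (1.0 is 0.02 m); "roll": the turn about the tool's z in units of 8 degrees (1.0 is 8 degrees). In form: [{"tx": .., "ty": .., "tz": .., "roll": ..}, ...]. A call has 1 to 10 rows; each row shifts and turns the commanded pose from where the row before left it, along the tool's axes as they then stand; what a row does not reach is not made up. A row lasts 1/8 s, in which the tool goes at most 62.5 mm and 10.7 degrees, less where a joint would pass 70% of its speed; a pose out of reach is approached as far as the arm can. A call with a number of a shift or a turn outside -1 to 1 is refused whole. A call with a gripper value outside its range is refused whole. OPENING is the gripper's target within -1 to 1 (shut at 1, half-way at 0, fully open at -1), set as the call begins (- or left out, the last holds). The fingers move at their own pace and stop on an object; the grip force is fixed at half the most. Time passes only in rows, so rows that do not move let the fingers close. It gives the time, the measured TCP pose, the force, the opening and the grip force at its end, in the units of the state.
- robot.get_obs(): the state, without advancing time (a new reading comes with each control period).
- robot.read_camera(name): name is "scene" or "top"; returns a dict with "frame" (480x640x3 uint8, red, green, blue), "range_z" (480x640 float32, m along the optical axis (not along the pixel's ray), 0 where there is no reading), "vfov" (degrees; the focal length in pixels is half the picture's height over the tangent of half this angle, whatever the lens; pixels are square), "cx", "cy" (the principal point, pixels), "R" (3x3) and "t" (3): a world point X has camera coordinates R X + t. Camera axes: x right, y down, z forward; pixel columns grow to the right and rows downward; lengths in m; the calibration is good to about 2 mm. A picture is of the moment at which its call begins.
- robot.finish_job(): hands the job in; it is judged then, once.
The state is a dict: "t": time; "joints": joint angles; "joint_vel": joint speeds; "joint_torque": joint torques, N m; "position": TCP position; "orientation": TCP orientation; "contact_force": force on the tool from outside, world axes, zero at the start; "torque": the same for the moment, N m; "finger_gap": finger opening in m; "grip_force": force on a finger pad.
Only numpy, scipy, OpenCV 4.12 (cv2) and the standard library are available. Lean on these libraries where they do the work, as an engineer would, in place of code of your own. Each camera call takes 0.05 s, during which the arm holds its last target. There are 200 camera calls.

### The job

Put the four pairs of pliers on the bench mat away in the tool tray: lay each pair flat and fully down in the foam pocket cut to its own outline. Leave the spanner and the screwdriver lying on the mat where they are.

Things in the scene. Friction and masses are not known exactly. Their poses are not given: they have to be found in the camera images.
- long_nose: Long-nose pliers: slender tapering jaws reach 66 mm ahead of the pivot, handles 111 mm behind, 48 mm wide; pivot block 22 mm wide (flat sides 12 mm behind to 12 ahead of the origin: grip here, across y). All 13 mm thick, 0.14 kg, steel, red grips. Lies on the mat, jaws roughly away from the robot. Origin: underside, below the pivot; x to the jaws, z up.
- combination: Combination pliers: blunt square jaws reach 48 mm ahead of the pivot, handles 123 mm behind, 50 mm wide; pivot block 28 mm wide (flat sides 12 mm behind to 12 ahead of the origin: grip here, across y). All 13 mm thick, 0.21 kg, steel, red grips. Lies on the mat, jaws roughly away from the robot. Origin: underside, below the pivot; x to the jaws, z up.
- side_cutter: Side cutters, the shortest pliers: stubby pointed jaws reach 32 mm ahead of the pivot, handles 97 mm behind, 50 mm wide; pivot block 28 mm wide (flat sides 12 mm behind to 12 ahead of the origin: grip here, across y). All 13 mm thick, 0.15 kg, steel, red grips. Lies on the mat, jaws roughly away from the robot. Origin: underside, below the pivot; x to the jaws, z up.
- water_pump: Water-pump pliers, longest and slimmest: jaws set askew reach 61 mm ahead of the pivot and 30 mm to +y, handles 133 mm behind, 40 mm wide; pivot block 26 mm wide (flat sides 12 mm behind to 12 ahead of the origin: grip here, across y). All 13 mm thick, 0.22 kg, steel, red grips. Lies on the mat, jaws roughly away from the robot. Origin: underside, below the pivot; x to the jaws, z up.
- foam_long_nose: Foam tile 220 x 89 mm for the long-nose pliers: red-floored pocket in its outline (long narrow jaw slot), 5 mm clear all round; fixed, one of four 90 mm apart in a tray with 20 mm walls. Origin: tile underside, below the pivot's place; x to the jaw end. Pocket floor 7 mm up, foam top 14. A finger channel, 7 mm deep, crosses the tile at x -26 to 24 mm.
- foam_combination: Foam tile 220 x 89 mm for the combination pliers: red-floored pocket in its outline (broad square jaw slot), 5 mm clear all round; fixed, one of four 90 mm apart in a tray with 20 mm walls. Origin: tile underside, below the pivot's place; x to the jaw end. Pocket floor 7 mm up, foam top 14. A finger channel, 7 mm deep, crosses the tile at x -26 to 24 mm.
- foam_side_cutter: Foam tile 220 x 89 mm for the side cutters: red-floored pocket in its outline (the shortest), 5 mm clear all round; fixed, one of four 90 mm apart in a tray with 20 mm walls. Origin: tile underside, below the pivot's place; x to the jaw end. Pocket floor 7 mm up, foam top 14. A finger channel, 7 mm deep, crosses the tile at x -26 to 24 mm.
- foam_water_pump: Foam tile 220 x 89 mm for the water-pump pliers: red-floored pocket in its outline (jaw pocket askew to +y, the longest), 5 mm clear all round; fixed, one of four 90 mm apart in a tray with 20 mm walls. Origin: tile underside, below the pivot's place; x to the jaw end. Pocket floor 7 mm up, foam top 14. A finger channel, 7 mm deep, crosses the tile at x -26 to 24 mm.
- spanner: A combination spanner, 195 mm long and 25 mm wide, 8 mm thick, lying on the mat in the same row as the pliers; it stays there. Origin: underside, near the middle of its length; x along it towards the open end.
- screwdriver: A screwdriver with a black grip 24 mm thick, 200 mm long, lying across the mat beyond the jaws of the pliers; it stays there. Origin: underside, middle of the grip; x along it towards the blade.
Not all that is in view belongs to the job. What is shaped like the long_nose but orange or yellow is not meant.

How it is judged:
By the outcome, as a careful person would: the job done as asked, in the order asked, and still so for the second after the job is handed in, with the robot touching nothing.
It also fails if it takes over 104 s, if anything falls off the work surface, if the arm or the gripper's body presses on something with over 40 N, if the wrist force passes 120 N, or if a joint passes its speed limit or range.

## Working session

There is one attempt and no reset: what is moved stays moved. The work goes in short steps, Python scripts to look and compute and a shell command to move; the robot and the scene stay as the last step left them, time stands still between calls to the robot, and variables do not carry over. Pictures are saved under pics/ and viewed, at most 16 in all, crops included, and the job is handed in when it is done.

```bash
mkdir -p pics; ls; python3 - <<'E'
from station import robot
import cv2,numpy as np
for n in("top","scene"):
    c=robot.read_camera(n); cv2.imwrite(f"pics/{n}0.png",c["frame"][:,:,::-1])
    np.savez(f"{n}0.npz",**c); print(n,c["vfov"],c["cx"],c["cy"],c["R"].round(3).tolist(),c["t"].round(3))
print(robot.get_obs())
E
```

```text
pics
top 47.82634720910473 313.27952253450457 232.95739539275718 [[0.009, -1.0, 0.005], [-0.992, -0.009, -0.124], [0.124, -0.004, -0.992]] [0.077 0.429 1.566]
scene 42.45683088935334 310.48467988581274 238.57832103979112 [[-0.761, 0.649, -0.006], [0.54, 0.628, -0.56], [-0.359, -0.429, -0.829]] [ 0.258 -0.288  1.889]
{'t': 0.1, 'joints': array([-9.89870449e-01,  3.59303389e-01,  1.11571481e-02, -2.83414258e-04,
       -1.22407845e+00, -2.88100167e-01]), 'joint_vel': array([-9.07476835e-05, -8.55420938e-04,  2.85774597e-03,  1.45636614e-03,
       -4.90991509e-04,  3.83326621e-04]), 'joint_torque': array([-8.15024123e-04, -5.84766197e+01,  2.94109780e+01,  6.95470601e+00,
       -3.18674283e-03,  2.76978845e-06]), 'position': array([ 0.19468316, -0.64585077,  0.21127249]), 'orientation': array([-1.79788904e-04, -1.45842542e-01,  9.89307548e-01,  7.03905490e-04]), 'contact_force': array([ 0.50761233,  0.44947076, -0.73701368]), 'torque': array([-0.0662168 , -0.02096843, -0.03531987]), 'grip_force': 0.0, 'finger_gap': 0.08570615441470009}
```

View pics/top0.png

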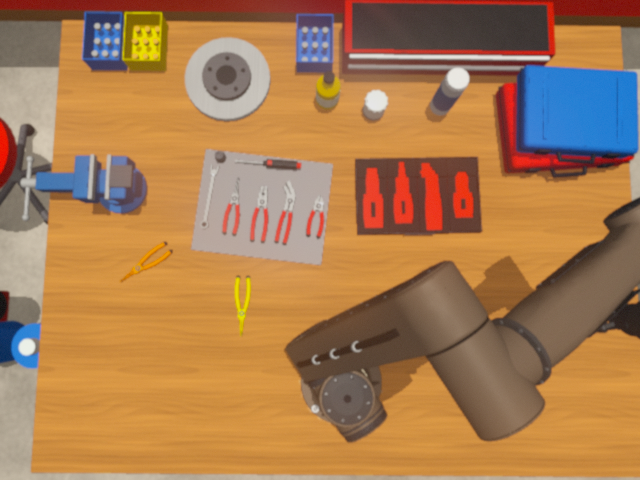

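View pics/scene0.png

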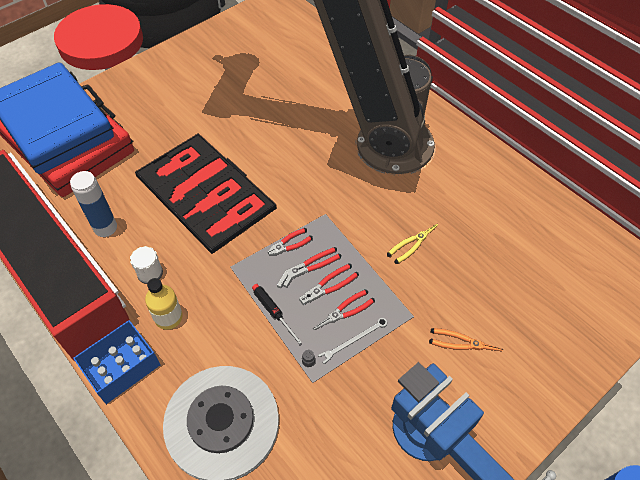

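```bash
cat > h.py <<'E'
import numpy as np,cv2
def load(n): return dict(np.load(n+".npz"))
def K(c):
    f=240/np.tan(np.radians(float(c["vfov"]))/2); return np.array([[f,0,c["cx"]],[0,f,c["cy"]],[0,0,1]])
def H(c,z): # (x,y,1) on plane z -> pixel
    R,t=c["R"],c["t"]; return K(c)@np.c_[R[:,0],R[:,1],R[:,2]*z+t]
def w(c,px,z): return cv2.perspectiveTransform(np.float64(px).reshape(-1,1,2),np.linalg.inv(H(c,z))).reshape(-1,2)
def p(c,X):
    q=(c["R"]@np.atleast_2d(X).T).T+c["t"]; q=(K(c)@q.T).T; return q[:,:2]/q[:,2:]
def rect(c,z,x1,y1,s,W,Hh): # picture: up=+x, left=+y; top-left is (x1,y1); s px per m
    # u=(y1-y)*s, v=(x1-x)*s
    A=np.array([[0,-s,y1*s],[-s,0,x1*s],[0,0,1.]])
    return cv2.warpPerspective(c["frame"],A@np.linalg.inv(H(c,z)),(W,Hh),flags=cv2.INTER_CUBIC)
E
python3 - <<'E'
from h import *
c=load("top0")
print(w(c,[[190,150],[335,265],[355,155],[482,238]],0.01))
for n,z,x1,y1 in(("mat",.013,.68,.42),("tray",.007,.66,-.02)):
    pass
E
```

```text
[[ 0.67951661  0.45652055]
 [ 0.33535375  0.01627584]
 [ 0.66910067 -0.04302455]
 [ 0.41966612 -0.42066975]]
```

```bash
python3 - <<'E'
from h import *
c=load("top0");s=load("scene0")
a=rect(c,.013,.66,.40,2000,800,600); b=rect(s,.013,.66,.40,2000,800,600)
cv2.imwrite("pics/mat1.png",a[:,:,::-1])
cv2.imwrite("pics/mat2.png",b[:,:,::-1])
a=rect(c,.014,.68,-.03,1950,800,540)
cv2.imwrite("pics/tray1.png",a[:,:,::-1])
E
```

```text
(no output)
```

View pics/mat1.png

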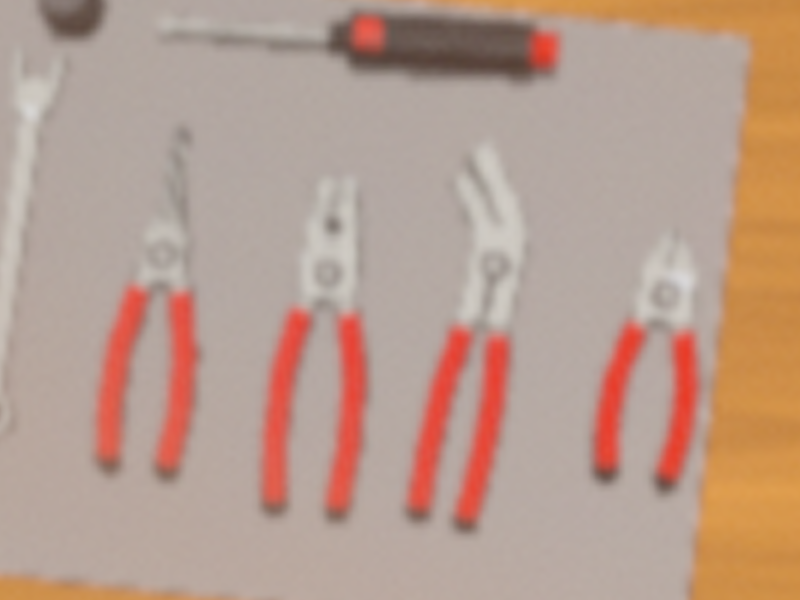

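View pics/mat2.png

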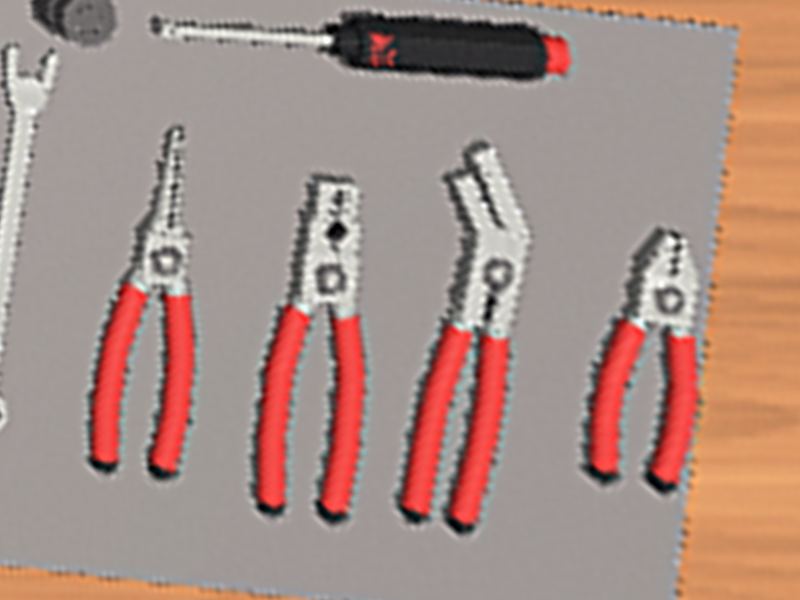

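View pics/tray1.png

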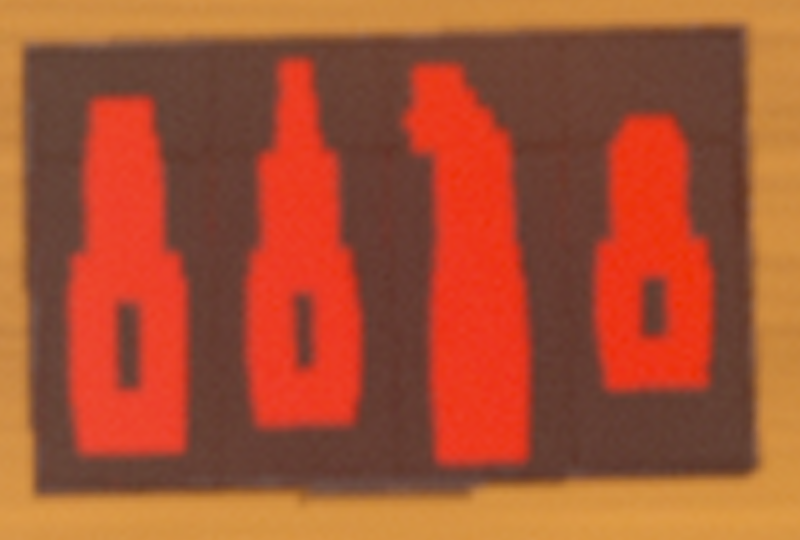

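```bash
python3 - <<'E'
from h import *
for n in("top0","scene0"):
    c=load(n)
    # heights from range
    def hgt(x,y):
        u,v=p(c,[x,y,.01])[0]; r=c["range_z"][int(v)-1:int(v)+2,int(u)-1:int(u)+2]; z=np.median(r)
        X=c["R"].T@(np.linalg.inv(K(c))@[u,v,1]*z-c["t"]); return X[2].round(4)
    print(n,"mat",hgt(.40,.28),hgt(.44,.1),"combi",hgt(.535,.235),"wp",hgt(.515,.15),"table",hgt(.4,-.1))
    s=2000
    a=rect(c,.0105,.70,-.02,s,860,640)
    hsv=cv2.cvtColor(a,cv2.COLOR_RGB2HSV); m=((hsv[:,:,1]>170)&((hsv[:,:,0]<9)|(hsv[:,:,0]>174))&(hsv[:,:,2]>150)).astype(np.uint8)
    cs,_=cv2.findContours(m,cv2.RETR_EXTERNAL,cv2.CHAIN_APPROX_NONE)
    for k in sorted(cs,key=lambda k:k[:,0,0].mean()):
        if cv2.contourArea(k)<5000: continue
        q=np.c_[.70-k[:,0,1]/s,-.02-k[:,0,0]/s]
        th=np.radians(1.7); e=np.array([[np.cos(th),np.sin(th)],[-np.sin(th),np.cos(th)]]); l=q@e.T
        lo,hi=l[:,0].min(),l[:,0].max(); L=hi-lo
        def band(a,b):
            t=l[(l[:,0]>lo+a)&(l[:,0]<lo+b)][:,1]; return t.min(),t.max()
        A=band(.035,.05);B=band(L-.02,L-.008);C=band(L-.06,L-.05)
        # side edge slope from handle centre to jaw
        print(" x %.4f..%.4f L%.1f"%(lo,hi,L*1e3),"handle y mid %.4f w%.1f"%(sum(A)/2,(A[1]-A[0])*1e3),"jaw y mid %.4f w%.1f"%(sum(B)/2,(B[1]-B[0])*1e3),"C %.4f w%.1f"%(sum(C)/2,(C[1]-C[0])*1e3))
E
```

```text
top0 mat 0.0015 0.0066 combi 0.0165 wp 0.0181 table -0.0001
 x 0.4437..0.6288 L185.2 handle y mid -0.1109 w61.6 jaw y mid -0.1109 w35.5 C -0.1112 w42.1
 x 0.4555..0.6459 L190.4 handle y mid -0.2011 w60.9 jaw y mid -0.2017 w20.0 C -0.2008 w42.6
 x 0.4336..0.6414 L207.8 handle y mid -0.2911 w52.7 jaw y mid -0.2772 w34.7 C -0.2906 w42.0
 x 0.4692..0.6117 L142.5 handle y mid -0.3814 w62.3 jaw y mid -0.3810 w41.5 C -0.3811 w42.8
scene0 mat 0.0055 0.0158 combi 0.0177 wp 0.0194 table 0.0012
 x 0.4436..0.6239 L180.3 handle y mid -0.1131 w55.3 jaw y mid -0.1145 w29.0 C -0.1111 w38.4
 x 0.4557..0.6416 L185.9 handle y mid -0.2031 w52.8 jaw y mid -0.2035 w12.6 C -0.2012 w37.8
 x 0.4330..0.6350 L202.0 handle y mid -0.2935 w44.5 jaw y mid -0.2800 w26.9 C -0.2913 w38.1
 x 0.4694..0.6068 L137.5 handle y mid -0.3837 w54.7 jaw y mid -0.3814 w37.6 C -0.3820 w38.1
```

```bash
P="python3 -m pendant"; $P '[{"roll":0.7},{"roll":0.7},{"roll":0.7},{},{"tx":-1,"ty":1},{"tx":-1,"ty":1},{"tx":-1,"ty":1},{"tx":-1,"ty":1},{"tx":-1,"ty":1},{"tx":-1,"ty":1}]' -0.4
python3 -m pendant '[{"tx":-1,"ty":1},{"tx":-1,"ty":1},{"tx":-1,"ty":1},{"tx":-1,"ty":1},{"tx":-1,"ty":1},{"tx":-1,"ty":1},{"tx":-1,"ty":1},{"tx":-1,"ty":1},{"tx":-1,"ty":1},{"tx":-1,"ty":1}]'
python3 -m pendant '[{"ty":1},{"ty":1},{"ty":1},{"ty":1},{"ty":1},{"ty":1},{"ty":1},{"ty":1},{"ty":1},{"ty":1}]'
python3 -m pendant '[{"ty":1,"tz":0.5},{"ty":1,"tz":0.5},{"ty":1,"tz":0.5},{"ty":1,"tz":0.5},{"ty":1,"tz":0.5},{"ty":1,"tz":0.5},{"ty":1,"tz":0.5},{"ty":1,"tz":0.5},{"ty":0.6,"tz":0.5},{}]'
```

```text
invalid input
invalid input
invalid input
invalid input
```

```bash
python3 -m pendant '[{"tx":0,"ty":0,"tz":0,"roll":0.7},{"tx":0,"ty":0,"tz":0,"roll":0.7},{"tx":0,"ty":0,"tz":0,"roll":0.7}]' -0.4
```

```text
t: 0.48
position: [0.1947, -0.646, 0.2115]
orientation: [-0.0, 0.002, 1.0, 0.0]
contact_force: [0.3, -0.1, -0.0]
finger_gap: 0.0598
grip_force: 0.0
```

```bash
python3 -m pendant '[{"tx":-1,"ty":1,"tz":0,"roll":0},{"tx":-1,"ty":1,"tz":0,"roll":0},{"tx":-1,"ty":1,"tz":0,"roll":0},{"tx":-1,"ty":1,"tz":0,"roll":0},{"tx":-1,"ty":1,"tz":0,"roll":0},{"tx":-1,"ty":1,"tz":0,"roll":0},{"tx":-1,"ty":1,"tz":0,"roll":0},{"tx":-1,"ty":1,"tz":0,"roll":0},{"tx":-1,"ty":1,"tz":0,"roll":0},{"tx":-1,"ty":1,"tz":0,"roll":0}]'
python3 -m pendant '[{"tx":-1,"ty":1,"tz":0,"roll":0},{"tx":-1,"ty":1,"tz":0,"roll":0},{"tx":-1,"ty":1,"tz":0,"roll":0},{"tx":-1,"ty":1,"tz":0,"roll":0},{"tx":-1,"ty":1,"tz":0,"roll":0},{"tx":-1,"ty":1,"tz":0,"roll":0},{"tx":0,"ty":1,"tz":0,"roll":0},{"tx":0,"ty":1,"tz":0,"roll":0},{"tx":0,"ty":1,"tz":0,"roll":0},{"tx":0,"ty":1,"tz":0,"roll":0}]'
python3 -m pendant '[{"tx":0,"ty":1,"tz":0.5,"roll":0},{"tx":0,"ty":1,"tz":0.5,"roll":0},{"tx":0,"ty":1,"tz":0.5,"roll":0},{"tx":0,"ty":1,"tz":0.5,"roll":0},{"tx":0,"ty":1,"tz":0.5,"roll":0},{"tx":0,"ty":1,"tz":0.5,"roll":0},{"tx":0,"ty":1,"tz":0.5,"roll":0},{"tx":0,"ty":1,"tz":0.5,"roll":0},{"tx":0,"ty":1,"tz":0.5,"roll":0},{"tx":0,"ty":1,"tz":0.5,"roll":0}]'
python3 -m pendant '[{"tx":0,"ty":1,"tz":0.2,"roll":0},{"tx":0,"ty":1,"tz":0.2,"roll":0},{"tx":0,"ty":1,"tz":0.2,"roll":0},{"tx":0,"ty":1,"tz":0.2,"roll":0},{"tx":0,"ty":0.9,"tz":0.2,"roll":0},{"tx":0,"ty":0.8,"tz":0.2,"roll":0},{"tx":0,"ty":0,"tz":0.3,"roll":0.6},{"tx":0,"ty":0,"tz":0.3,"roll":0.525},{"tx":0,"ty":0,"tz":0,"roll":0}]'
```

```text
t: 1.72
position: [0.3953, -0.4454, 0.2117]
orientation: [-0.0, 0.0, 1.0, 0.0]
contact_force: [-0.2, -0.2, 0.4]
finger_gap: 0.0599
grip_force: 0.0
t: 2.98
position: [0.5146, -0.2452, 0.2124]
orientation: [0.0, 0.0, 1.0, -0.0]
contact_force: [0.2, 0.5, -0.6]
finger_gap: 0.0597
grip_force: 0.0
t: 4.22
position: [0.5144, -0.0452, 0.1112]
orientation: [-0.0, 0.0, 1.0, -0.0]
contact_force: [-0.3, 0.4, 0.1]
finger_gap: 0.0601
grip_force: 0.0
t: 5.35
position: [0.5146, 0.0678, 0.0755]
orientation: [-0.001, 0.078, 0.997, -0.0]
contact_force: [0.2, 0.4, -0.0]
finger_gap: 0.0595
grip_force: 0.0
```

```bash
python3 - <<'E'
from h import *
from station import robot
c=robot.read_camera("scene"); print(p(c,[.5135,.0675,.016]))
cv2.imwrite("pics/s1.png",cv2.resize(c["frame"][200:320,220:380,::-1],None,fx=5,fy=5,interpolation=2))
E
```

```text
[[277.46890131 247.21377936]]
```

View pics/s1.png

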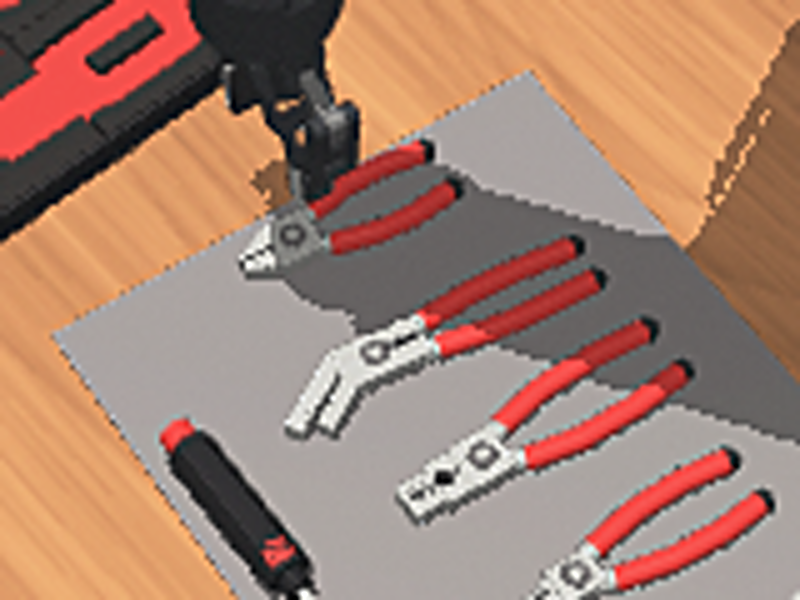

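```bash
python3 -m pendant '[{"tx":0,"ty":0,"tz":0.8,"roll":0},{"tx":0,"ty":0,"tz":0.8,"roll":0},{"tx":0,"ty":0,"tz":0.6,"roll":0},{"tx":0,"ty":0,"tz":0.4,"roll":0},{"tx":0,"ty":0,"tz":0,"roll":0}]'
python3 -m pendant '[{"tx":0,"ty":0,"tz":0,"roll":0},{"tx":0,"ty":0,"tz":0,"roll":0},{"tx":0,"ty":0,"tz":0,"roll":0},{"tx":0,"ty":0,"tz":0,"roll":0},{"tx":0,"ty":0,"tz":0,"roll":0},{"tx":0,"ty":0,"tz":0,"roll":0}]' 1
```

```text
t: 6.02
position: [0.5149, 0.0674, 0.0237]
orientation: [-0.0, 0.079, 0.997, -0.0]
contact_force: [-0.7, -1.4, 0.5]
finger_gap: 0.0597
grip_force: 0.0
t: 6.78
position: [0.5151, 0.0676, 0.0241]
orientation: [-0.0, 0.079, 0.997, -0.0]
contact_force: [-0.6, 0.5, 0.6]
finger_gap: -0.0
grip_force: 0.0
```

```bash
python3 -m pendant '[{"tx":0,"ty":0,"tz":-1,"roll":0},{"tx":0,"ty":0,"tz":-1,"roll":0},{"tx":0,"ty":0,"tz":-1,"roll":0}]' -0.4;  python3 - <<'E'
from h import *
from station import robot
c=robot.read_camera("scene")
cv2.imwrite("pics/s2.png",cv2.resize(c["frame"][200:320,220:380,::-1],None,fx=5,fy=5,interpolation=2))
E
```

```text
t: 7.15
position: [0.515, 0.0676, 0.0847]
orientation: [-0.0, 0.079, 0.997, -0.0]
contact_force: [-0.1, -0.1, -0.1]
finger_gap: 0.0545
grip_force: 0.0
```

View pics/s2.png

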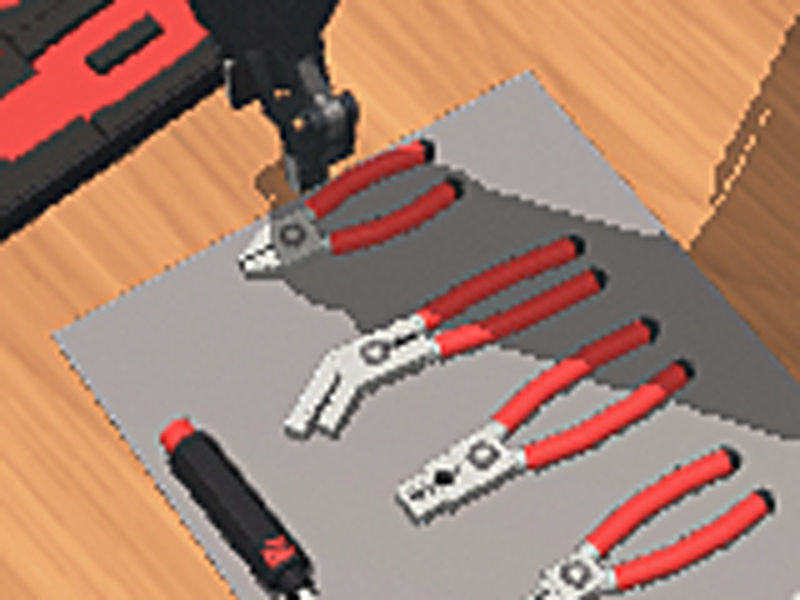

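```bash
python3 - <<'E'
from h import *
from station import robot
o=robot.get_obs();P=o["position"];print(P,o["finger_gap"])
ims=[]
for n in("scene","top"):
    c=robot.read_camera(n); f=c["frame"].copy()
    u,v=p(c,P)[0].astype(int)
    y=np.array([.156,.988,0])
    S=6; im=cv2.resize(f[v-40:v+40,u-33:u+33],None,fx=S,fy=S,interpolation=2)
    for q in(P,P-[0,0,.017],P+y*.03-[0,0,.012],P-y*.03-[0,0,.012],np.array([.5135,.0675,.016])):
        a=(p(c,q)[0]-[u-33,v-40])*S; cv2.circle(im,tuple(int(i) for i in a),4,(0,255,0),-1)
    ims.append(im)
cv2.imwrite("pics/s3.png",np.hstack(ims)[:,:,::-1])
E
```

```text
[0.51652514 0.06806726 0.08729572] 0.05934960455620013
```

View pics/s3.png

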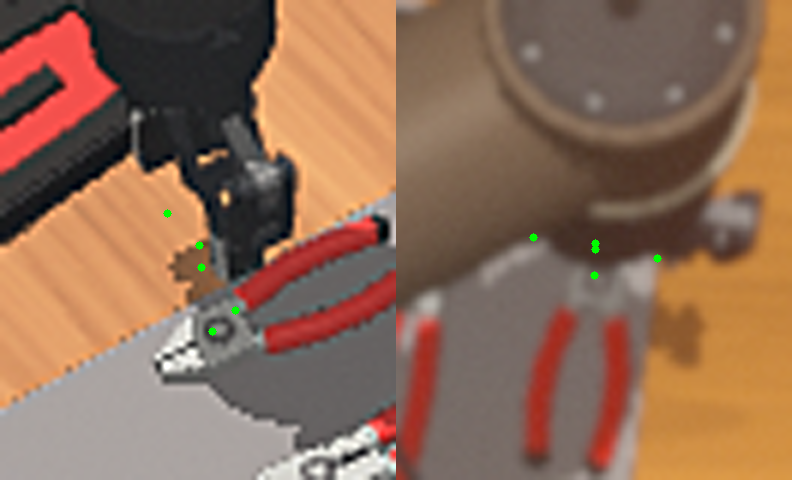

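```bash
python3 - <<'E'
from h import *
from station import robot
c=robot.read_camera("scene"); o=robot.get_obs(); P=o["position"]
v,u=np.mgrid[0:480,0:640]; z=c["range_z"].ravel()
q=(np.linalg.inv(K(c))@np.c_[u.ravel(),v.ravel(),np.ones(u.size)].T*z).T
X=(q-c["t"])@c["R"]
m=(z>0)&(np.hypot(X[:,0]-P[0],X[:,1]-P[1])<.12)&(X[:,2]>.035)&(X[:,2]<.25); X=X[m]-P
y=np.array([.156,.988,0]);x=np.array([-.988,.156,0])
print(P,o["joints"].round(3))
for a in np.arange(-.06,.16,.01):
    s=X[(X[:,2]>=a)&(X[:,2]<a+.01)]
    if len(s): print("%.2f n%d toolx %.3f..%.3f tooly %.3f..%.3f"%(a,len(s),*np.percentile(s@x,[2,98]),*np.percentile(s@y,[2,98])))
E
```

```text
[0.51511623 0.06771309 0.08418815] [ 0.509  0.228 -0.498 -0.    -0.843 -2.237]
0.02 n4 toolx -0.010..-0.001 tooly -0.035..0.032
0.03 n24 toolx -0.012..0.003 tooly -0.032..0.043
0.04 n31 toolx -0.012..0.005 tooly -0.037..0.045
0.05 n19 toolx -0.012..-0.002 tooly -0.035..0.042
0.06 n15 toolx -0.012..-0.003 tooly -0.035..0.041
0.07 n26 toolx -0.014..0.006 tooly -0.038..0.061
0.08 n48 toolx -0.016..0.009 tooly -0.028..0.064
0.09 n47 toolx -0.017..0.016 tooly -0.022..0.065
0.10 n47 toolx -0.018..0.016 tooly 0.012..0.067
0.11 n47 toolx -0.019..0.018 tooly 0.011..0.069
0.12 n87 toolx -0.020..0.012 tooly 0.013..0.069
0.13 n69 toolx -0.014..0.008 tooly 0.018..0.067
0.14 n23 toolx -0.022..0.008 tooly 0.021..0.040
0.15 n65 toolx -0.038..0.022 tooly -0.006..0.038
```

```bash
python3 -m pendant '[{"tx":0,"ty":0,"tz":1,"roll":0},{"tx":0,"ty":0,"tz":1,"roll":0},{"tx":0,"ty":0,"tz":1,"roll":0},{"tx":0,"ty":0,"tz":0.8,"roll":0},{"tx":0,"ty":0,"tz":0,"roll":0},{"tx":0,"ty":0,"tz":0,"roll":0}]' -0.05;  python3 - <<'E'
from h import *
from station import robot
c=robot.read_camera("scene"); o=robot.get_obs(); P=o["position"]
cv2.imwrite("pics/s4.png",cv2.resize(c["frame"][200:280,220:320,::-1],None,fx=6,fy=6,interpolation=2))
E
```

```text
t: 8.1
position: [0.5151, 0.0676, 0.0081]
orientation: [-0.0, 0.079, 0.997, -0.0]
contact_force: [0.3, -0.2, 0.2]
finger_gap: 0.0445
grip_force: 0.0
```

View pics/s4.png

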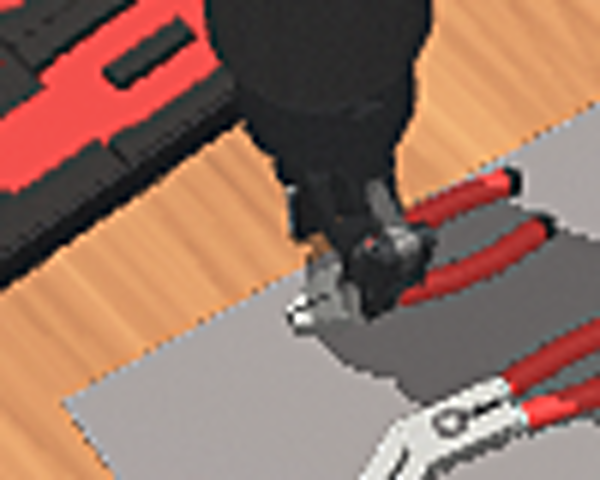

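```bash
python3 -m pendant '[{"tx":0,"ty":0,"tz":0.3,"roll":0},{"tx":0,"ty":0,"tz":0.3,"roll":0},{"tx":0,"ty":0,"tz":0,"roll":0}]'
python3 -m pendant '[{"tx":0,"ty":0,"tz":0.1,"roll":0},{"tx":0,"ty":0,"tz":0,"roll":0}]'
python3 -m pendant '[{"tx":0,"ty":0,"tz":0.1,"roll":0},{"tx":0,"ty":0,"tz":0,"roll":0}]'
```

```text
t: 8.52
position: [0.5147, 0.0674, -0.0044]
orientation: [-0.0, 0.079, 0.997, -0.0]
contact_force: [0.3, 0.4, -0.4]
finger_gap: 0.0448
grip_force: 0.0
t: 8.78
position: [0.5151, 0.0676, -0.006]
orientation: [-0.0, 0.079, 0.997, -0.0]
contact_force: [0.1, 0.8, -0.4]
finger_gap: 0.0448
grip_force: 0.0
t: 9.02
position: [0.515, 0.0675, -0.008]
orientation: [-0.0, 0.079, 0.997, -0.0]
contact_force: [0.6, 0.3, -0.0]
finger_gap: 0.0446
grip_force: 0.0
```

```bash
for i in 1; do python3 -m pendant '[{"tx":0,"ty":0,"tz":0.1,"roll":0},{"tx":0,"ty":0,"tz":0.1,"roll":0},{"tx":0,"ty":0,"tz":0,"roll":0}]'; done
python3 -m pendant '[{"tx":0,"ty":0,"tz":0.1,"roll":0},{"tx":0,"ty":0,"tz":0,"roll":0}]'
python3 - <<'E'
from h import *
from station import robot
c=robot.read_camera("scene"); o=robot.get_obs(); P=o["position"]
v,u=np.mgrid[0:480,0:640]; z=c["range_z"].ravel()
q=(np.linalg.inv(K(c))@np.c_[u.ravel(),v.ravel(),np.ones(u.size)].T*z).T
X=(q-c["t"])@c["R"]; f=c["frame"].reshape(-1,3).max(1)
m=(z>0)&(f<60)&(np.hypot(X[:,0]-P[0],X[:,1]-P[1])<.05)&(X[:,2]>-.02)&(X[:,2]<.1)
print(P,np.histogram(X[m][:,2],np.arange(-.02,.1,.005)))
E
```

```text
t: 9.4
position: [0.5149, 0.0675, -0.0121]
orientation: [-0.0, 0.079, 0.997, -0.0]
contact_force: [0.4, 0.3, 0.3]
finger_gap: 0.045
grip_force: 0.0
t: 9.65
position: [0.515, 0.0676, -0.014]
orientation: [-0.0, 0.079, 0.997, -0.0]
contact_force: [-0.1, -0.3, -0.3]
finger_gap: 0.0446
grip_force: 0.0
[ 0.51503621  0.06757949 -0.01396926] (array([ 0,  0,  0,  0,  0,  2,  7,  5,  7,  5,  5,  3,  4,  2,  4, 11,  8,
        4, 13, 20,  9,  6,  5]), array([-2.00000000e-02, -1.50000000e-02, -1.00000000e-02, -5.00000000e-03,
        3.46944695e-18,  5.00000000e-03,  1.00000000e-02,  1.50000000e-02,
        2.00000000e-02,  2.50000000e-02,  3.00000000e-02,  3.50000000e-02,
        4.00000000e-02,  4.50000000e-02,  5.00000000e-02,  5.50000000e-02,
        6.00000000e-02,  6.50000000e-02,  7.00000000e-02,  7.50000000e-02,
        8.00000000e-02,  8.50000000e-02,  9.00000000e-02,  9.50000000e-02]))
```

```bash
python3 -m pendant '[{"tx":0,"ty":0,"tz":0,"roll":0},{"tx":0,"ty":0,"tz":0,"roll":0},{"tx":0,"ty":0,"tz":0,"roll":0},{"tx":0,"ty":0,"tz":0,"roll":0},{"tx":0,"ty":0,"tz":0,"roll":0}]' 1
```

```text
t: 10.32
position: [0.5153, 0.0677, -0.0135]
orientation: [0.0, 0.079, 0.997, 0.0]
contact_force: [-1.2, 0.6, 4.7]
finger_gap: 0.0262
grip_force: 59.7
```

```bash
python3 -m pendant '[{"tx":0,"ty":0,"tz":-0.5,"roll":0},{"tx":0,"ty":0,"tz":-0.8,"roll":0},{"tx":0,"ty":0,"tz":-0.8,"roll":0},{"tx":0,"ty":0,"tz":-0.8,"roll":0},{"tx":0,"ty":0,"tz":-0.6,"roll":-0.6},{"tx":0,"ty":0,"tz":0,"roll":-0.54},{"tx":0,"ty":0,"tz":0,"roll":0}]'
python3 - <<'E'
from h import *
from station import robot
c=robot.read_camera("scene")
cv2.imwrite("pics/s5.png",cv2.resize(c["frame"][170:270,200:330,::-1],None,fx=5,fy=5,interpolation=2))
E
```

```text
t: 11.2
position: [0.515, 0.0676, 0.0565]
orientation: [0.0, -0.0, 1.0, 0.0]
contact_force: [0.7, -0.5, -2.1]
finger_gap: 0.0263
grip_force: 59.2
```

View pics/s5.png

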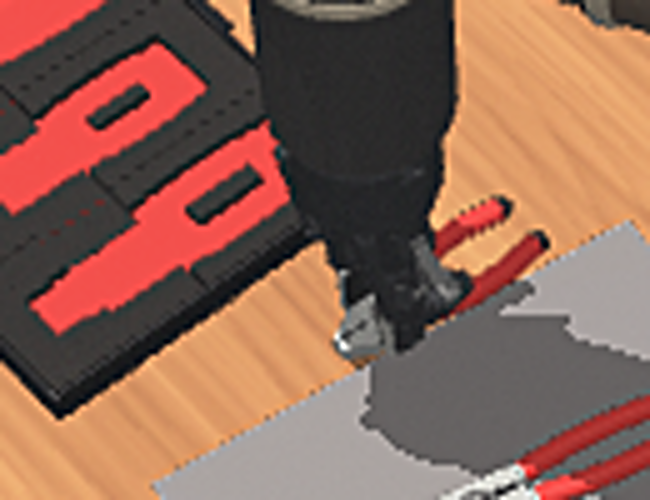

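```bash
python3 -m pendant '[{"tx":-0.4,"ty":-1,"tz":0,"roll":0},{"tx":-0.4,"ty":-1,"tz":0,"roll":0},{"tx":-0.4,"ty":-1,"tz":0,"roll":0},{"tx":-0.4,"ty":-1,"tz":0,"roll":0},{"tx":-0.4,"ty":-1,"tz":0,"roll":0},{"tx":-0.4,"ty":-1,"tz":0,"roll":0},{"tx":-0.4,"ty":-1,"tz":0,"roll":0},{"tx":-0.4,"ty":-1,"tz":0,"roll":0},{"tx":-0.28,"ty":-1,"tz":0,"roll":0},{"tx":0,"ty":-1,"tz":0,"roll":0}]'
python3 -m pendant '[{"tx":0,"ty":-1,"tz":0,"roll":0},{"tx":0,"ty":-1,"tz":0,"roll":0},{"tx":0,"ty":-1,"tz":0,"roll":0},{"tx":0,"ty":-1,"tz":0,"roll":0},{"tx":0,"ty":-1,"tz":0,"roll":0},{"tx":0,"ty":-1,"tz":0,"roll":0},{"tx":0,"ty":-1,"tz":0,"roll":0},{"tx":0,"ty":-1,"tz":0,"roll":0},{"tx":0,"ty":-1,"tz":0,"roll":0},{"tx":0,"ty":-1,"tz":0,"roll":0}]'
python3 -m pendant '[{"tx":0,"ty":-1,"tz":0,"roll":0},{"tx":0,"ty":-0.59,"tz":0,"roll":0},{"tx":0,"ty":0,"tz":0.5,"roll":-0.21},{"tx":0,"ty":0,"tz":0.5,"roll":0},{"tx":0,"ty":0,"tz":0,"roll":0},{"tx":0,"ty":0,"tz":0,"roll":0}]'
python3 - <<'E'
from h import *
from station import robot
c=robot.read_camera("scene");np.savez("s6",**c)
u,v=p(c,[.5831,-.3643,.02])[0].astype(int)
t=robot.read_camera("top");a,b=p(t,[.5831,-.3643,.02])[0].astype(int)
cv2.imwrite("pics/s6.png",np.hstack([cv2.resize(f[y-45:y+45,x-36:x+30,::-1],None,fx=6,fy=6,interpolation=2) for f,x,y in((c["frame"],u,v),(t["frame"],a,b))]))
E
```

```text
t: 12.5
position: [0.5851, -0.1333, 0.0558]
orientation: [-0.0, -0.001, 1.0, 0.0]
contact_force: [0.5, -0.5, -0.9]
finger_gap: 0.0262
grip_force: 59.3
t: 13.75
position: [0.5853, -0.3336, 0.056]
orientation: [-0.0, -0.001, 1.0, 0.0]
contact_force: [-0.7, -0.4, -1.5]
finger_gap: 0.0265
grip_force: 59.3
t: 14.5
position: [0.5856, -0.3636, 0.0361]
orientation: [-0.0, -0.016, 1.0, -0.0]
contact_force: [-0.0, -0.7, -2.1]
finger_gap: 0.0263
grip_force: 59.3
```

View pics/s6.png

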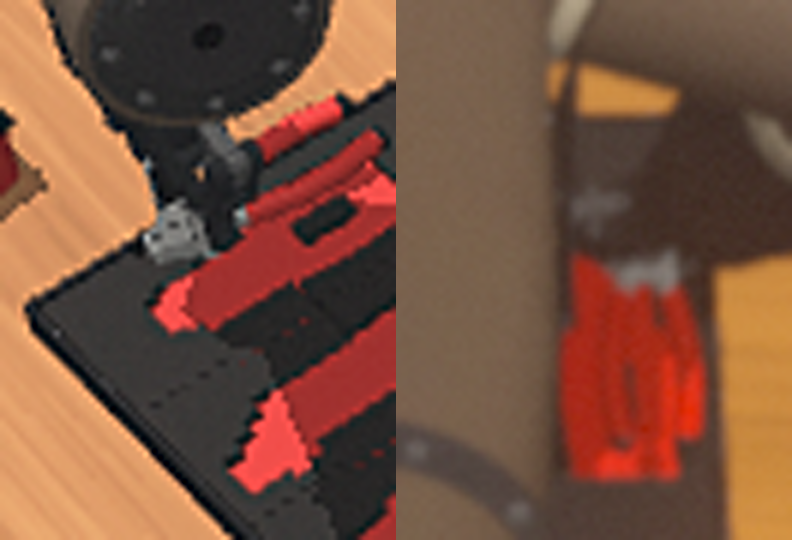

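```bash
python3 - <<'E'
from h import *
c=load("s6"); u,v=p(c,[.5831,-.3643,.02])[0].astype(int)
t=load("top0");a,b=p(t,[.5831,-.3643,.02])[0].astype(int)
A=np.array([[352,108],[380,145],[147,243]])/6+[u-36,v-45]
B=np.array([[625,440],[692,438],[652,272]])
B=(B-[396,0])/6+[a-36,b-45]
for z in(.06,.066,.072): print(z,w(c,A,z).round(4).tolist(),w(t,B,z).round(4).tolist())
th=np.radians(1.7)
for l in((-.095,.021),(-.095,-.021),(.032,0)): print(.5831+l[0]*np.cos(th)-l[1]*np.sin(th),-.3643+l[0]*np.sin(th)+l[1]*np.cos(th))
E
```

```text
0.06 [[0.4872, -0.3762], [0.4907, -0.3468], [0.6114, -0.3675]] [[0.4911, -0.3553], [0.4924, -0.3877], [0.574, -0.3706]]
0.066 [[0.4896, -0.3708], [0.4931, -0.3416], [0.6132, -0.3622]] [[0.4901, -0.3536], [0.4914, -0.3859], [0.5726, -0.3688]]
0.072 [[0.4921, -0.3654], [0.4955, -0.3364], [0.6151, -0.3569]] [[0.4891, -0.3519], [0.4904, -0.384], [0.5713, -0.367]]
0.4875188221628711 -0.34612753612557845
0.4887648044144458 -0.3881090502505926
0.6150859155238202 -0.36335068018927646
```

```bash
python3 -m pendant '[{"tx":0,"ty":0,"tz":0.7,"roll":0},{"tx":0,"ty":0,"tz":0.7,"roll":0},{"tx":0,"ty":0,"tz":0.3,"roll":0},{"tx":0,"ty":0,"tz":0.15,"roll":0},{"tx":0,"ty":0,"tz":0,"roll":0}]'
python3 -m pendant '[{"tx":0,"ty":0,"tz":0.15,"roll":0},{"tx":0,"ty":0,"tz":0.15,"roll":0},{"tx":0,"ty":0,"tz":0,"roll":0}]'
python3 -m pendant '[{"tx":0,"ty":0,"tz":0.1,"roll":0},{"tx":0,"ty":0,"tz":0,"roll":0}]'
```

```text
t: 15.22
position: [0.5854, -0.3641, -0.0011]
orientation: [-0.0, -0.016, 1.0, 0.0]
contact_force: [-0.4, 0.0, -1.4]
finger_gap: 0.0262
grip_force: 59.3
t: 15.6
position: [0.5856, -0.3642, -0.0065]
orientation: [0.0, -0.016, 1.0, -0.0]
contact_force: [-1.1, 0.9, 2.0]
finger_gap: 0.0262
grip_force: 59.6
t: 15.85
position: [0.5857, -0.3642, -0.0065]
orientation: [0.0, -0.016, 1.0, -0.0]
contact_force: [-4.5, 4.5, 14.8]
finger_gap: 0.0265
grip_force: 61.3
```

```bash
python3 -m pendant '[{"tx":0,"ty":0,"tz":-0.05,"roll":0},{"tx":0,"ty":0,"tz":0,"roll":0},{"tx":0,"ty":0,"tz":0,"roll":0}]' -0.05
python3 -m pendant '[{"tx":0,"ty":0,"tz":-0.5,"roll":0},{"tx":0,"ty":0,"tz":-1,"roll":0},{"tx":0,"ty":0,"tz":-1,"roll":0},{"tx":0,"ty":1,"tz":-1,"roll":0.21},{"tx":0,"ty":1,"tz":-1,"roll":0},{"tx":0,"ty":1,"tz":0,"roll":0},{"tx":0,"ty":1,"tz":0,"roll":0},{"tx":0,"ty":1,"tz":0,"roll":0},{"tx":0,"ty":1,"tz":0,"roll":0},{"tx":0,"ty":1,"tz":0,"roll":0}]'
python3 - <<'E'
from h import *
from station import robot
c=robot.read_camera("scene")
t=robot.read_camera("top")
np.savez("s7",**c);np.savez("t7",**t)
a=rect(c,.014,.68,-.30,2200,350,560);b=rect(t,.014,.68,-.30,2200,350,560)
cv2.imwrite("pics/s7.png",np.hstack([a,b])[:,:,::-1])
E
```

```text
t: 16.23
position: [0.5853, -0.3641, -0.0082]
orientation: [-0.0, -0.015, 1.0, 0.0]
contact_force: [-0.1, -0.4, -0.7]
finger_gap: 0.0449
grip_force: 0.0
t: 17.48
position: [0.5844, -0.2227, 0.0817]
orientation: [-0.0, -0.001, 1.0, 0.0]
contact_force: [-0.0, -0.3, 0.4]
finger_gap: 0.0445
grip_force: 0.0
```

View pics/s7.png

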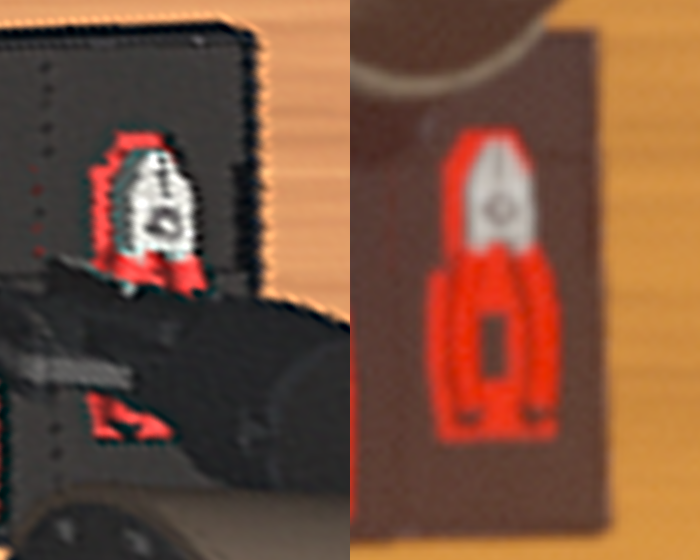

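```bash
python3 - <<'E'
from h import *
def Z(c,M):
    v,u=np.where(M);z=c["range_z"][v,u].astype(float);k=z>0
    q=(np.linalg.inv(K(c))@(np.c_[u,v,np.ones(len(u))].T*z)).T; X=(q-c["t"])@c["R"]; return X[k]
for n in("s7","t7"):
    c=load(n); 
    def reg(pts,z):
        M=np.zeros((480,640),np.uint8); cv2.fillPoly(M,[p(c,np.array([[.68-v/2200,-.30-u/2200,.014] for u,v in pts])).round().astype(int)],1); h=Z(c,M)[:,2]; return len(h),np.median(h).round(4),h.std().round(4)
    R={"s7":dict(jaw=[(140,170),(180,170),(185,230),(135,230)],foamR=[(215,80),(235,80),(235,260),(215,260)],foamL=[(55,80),(80,80),(80,240),(55,240)]),
       "t7":dict(jaw=[(125,175),(170,175),(175,230),(125,230)],hl=[(105,300),(125,300),(125,400),(105,400)],hr=[(170,300),(195,300),(195,400),(170,400)],foamR=[(220,200),(240,200),(240,420),(220,420)],foamL=[(40,200),(65,200),(65,420),(40,420)])}[n]
    print(n,{k:reg(v,0) for k,v in R.items()})
E
```

```text
s7 {'jaw': (56, np.float64(0.0254), np.float64(0.0033)), 'foamR': (79, np.float64(0.0153), np.float64(0.005)), 'foamL': (91, np.float64(0.0164), np.float64(0.0051))}
t7 {'jaw': (70, np.float64(0.0244), np.float64(0.0038)), 'hl': (63, np.float64(0.0226), np.float64(0.0042)), 'hr': (79, np.float64(0.0214), np.float64(0.0067)), 'foamR': (134, np.float64(0.0173), np.float64(0.0047)), 'foamL': (148, np.float64(0.0159), np.float64(0.0049))}
```

```bash
python3 - <<'E'
from h import *
for n in("top0","scene0"):
    c=load(n)
    def reg(pts,z=.01):
        M=np.zeros((480,640),np.uint8); cv2.fillPoly(M,[p(c,np.c_[np.array(pts),np.full(len(pts),z)]).round().astype(int)],1)
        v,u=np.where(M);d=c["range_z"][v,u].astype(float);k=d>0
        q=(np.linalg.inv(K(c))@(np.c_[u,v,np.ones(len(u))].T*d)).T; h=((q-c["t"])@c["R"])[k][:,2]; return len(h),h.mean().round(4),(h.std()/len(h)**.5).round(4)
    def box(x0,x1,y0,y1,**k): return reg([(x0,y0),(x1,y0),(x1,y1),(x0,y1)],**k)
    print(n,"mat",box(.38,.41,.1,.36),box(.59,.61,.09,.2),"table",box(.3,.34,.1,.3),box(.36,.4,-.02,.02), "cutter jaw",box(.505,.535,.06,.076,z=.014),"foam",box(.445,.455,-.28,-.1),box(.65,.66,-.38,-.1))
E
```

```text
top0 mat (973, np.float64(0.0038), np.float64(0.0001)) (285, np.float64(0.0038), np.float64(0.0002)) table (996, np.float64(-0.0005), np.float64(0.0001)) (209, np.float64(-0.0007), np.float64(0.0003)) cutter jaw (77, np.float64(0.0167), np.float64(0.0005)) foam (278, np.float64(0.0163), np.float64(0.0003)) (370, np.float64(0.0176), np.float64(0.0002))
scene0 mat (1012, np.float64(0.0061), np.float64(0.0001)) (309, np.float64(0.005), np.float64(0.0002)) table (942, np.float64(0.0012), np.float64(0.0001)) (163, np.float64(0.0013), np.float64(0.0003)) cutter jaw (67, np.float64(0.0186), np.float64(0.0004)) foam (204, np.float64(0.0174), np.float64(0.0003)) (351, np.float64(0.0182), np.float64(0.0003))
```

```bash
python3 -m pendant '[{"tx":0.3,"ty":1,"tz":0,"roll":0},{"tx":0.3,"ty":1,"tz":0,"roll":0},{"tx":0.3,"ty":1,"tz":0,"roll":0},{"tx":0.3,"ty":1,"tz":0,"roll":0},{"tx":0.3,"ty":1,"tz":0,"roll":0},{"tx":0.3,"ty":1,"tz":0,"roll":0},{"tx":0.3,"ty":1,"tz":0,"roll":0},{"tx":0.3,"ty":1,"tz":0,"roll":0},{"tx":0.3,"ty":1,"tz":0,"roll":0},{"tx":0.12,"ty":1,"tz":0,"roll":0}]'
python3 -m pendant '[{"tx":0,"ty":1,"tz":0,"roll":0},{"tx":0,"ty":1,"tz":0,"roll":0},{"tx":0,"ty":1,"tz":0,"roll":0},{"tx":0,"ty":1,"tz":0,"roll":0},{"tx":0,"ty":1,"tz":0,"roll":0},{"tx":0,"ty":1,"tz":0,"roll":0},{"tx":0,"ty":1,"tz":0,"roll":0},{"tx":0,"ty":1,"tz":0,"roll":0},{"tx":0,"ty":0.81,"tz":0,"roll":0},{"tx":0,"ty":0,"tz":0,"roll":0}]'
python3 -m pendant '[{"tx":0,"ty":0,"tz":0.8,"roll":0.8},{"tx":0,"ty":0,"tz":0.8,"roll":0.74},{"tx":0,"ty":0,"tz":0.8,"roll":0},{"tx":0,"ty":0,"tz":0,"roll":0},{"tx":0,"ty":0,"tz":0,"roll":0}]'
```

```text
t: 18.82
position: [0.5272, -0.0229, 0.0823]
orientation: [0.0, -0.001, 1.0, 0.0]
contact_force: [0.5, 0.0, -0.4]
finger_gap: 0.0448
grip_force: 0.0
t: 20.08
position: [0.5276, 0.1533, 0.082]
orientation: [0.0, -0.002, 1.0, -0.0]
contact_force: [-0.2, -0.7, -0.7]
finger_gap: 0.0447
grip_force: 0.0
t: 20.7
position: [0.5279, 0.152, 0.0344]
orientation: [0.0, 0.106, 0.994, 0.0]
contact_force: [-0.2, 0.5, 0.1]
finger_gap: 0.0452
grip_force: 0.0
```

```bash
python3 -m pendant '[{"tx":0,"ty":0.07,"tz":0.8,"roll":0},{"tx":0,"ty":0,"tz":0.8,"roll":0},{"tx":0,"ty":0,"tz":0.5,"roll":0},{"tx":0,"ty":0,"tz":0.31,"roll":0},{"tx":0,"ty":0,"tz":0,"roll":0},{"tx":0,"ty":0,"tz":0,"roll":0}]'
python3 -m pendant '[{"tx":0,"ty":0,"tz":0,"roll":0},{"tx":0,"ty":0,"tz":0,"roll":0},{"tx":0,"ty":0,"tz":0,"roll":0},{"tx":0,"ty":0,"tz":0,"roll":0},{"tx":0,"ty":0,"tz":0,"roll":0}]' 1
python3 -m pendant '[{"tx":0,"ty":0,"tz":-0.5,"roll":0},{"tx":0,"ty":0,"tz":-0.8,"roll":0},{"tx":0,"ty":0,"tz":-0.8,"roll":0},{"tx":0,"ty":0,"tz":-0.8,"roll":0},{"tx":0,"ty":0,"tz":-0.8,"roll":-0.8},{"tx":0,"ty":0,"tz":0,"roll":-0.74},{"tx":0,"ty":0,"tz":0,"roll":0},{"tx":0,"ty":0,"tz":0,"roll":0}]'
```

```text
t: 21.45
position: [0.5281, 0.1536, -0.0138]
orientation: [0.0, 0.106, 0.994, 0.0]
contact_force: [0.1, 0.1, -0.6]
finger_gap: 0.0447
grip_force: 0.0
t: 22.08
position: [0.5283, 0.1537, -0.0133]
orientation: [0.0, 0.106, 0.994, 0.0]
contact_force: [-2.0, -0.2, 5.7]
finger_gap: 0.0243
grip_force: 59.5
t: 23.08
position: [0.5278, 0.1533, 0.0601]
orientation: [-0.0, 0.0, 1.0, 0.0]
contact_force: [-0.1, 0.5, -1.6]
finger_gap: 0.0241
grip_force: 59.3
```

```bash
python3 -m pendant '[{"tx":-0.3,"ty":-1,"tz":0,"roll":0},{"tx":-0.3,"ty":-1,"tz":0,"roll":0},{"tx":-0.3,"ty":-1,"tz":0,"roll":0},{"tx":-0.3,"ty":-1,"tz":0,"roll":0},{"tx":-0.3,"ty":-1,"tz":0,"roll":0},{"tx":-0.3,"ty":-1,"tz":0,"roll":0},{"tx":-0.3,"ty":-1,"tz":0,"roll":0},{"tx":-0.3,"ty":-1,"tz":0,"roll":0},{"tx":-0.3,"ty":-1,"tz":0,"roll":0},{"tx":0,"ty":-1,"tz":0,"roll":0}]'
python3 -m pendant '[{"tx":0,"ty":-1,"tz":0,"roll":0},{"tx":0,"ty":-1,"tz":0,"roll":0},{"tx":0,"ty":-1,"tz":0,"roll":0},{"tx":0,"ty":-1,"tz":0,"roll":0},{"tx":0,"ty":-1,"tz":0,"roll":0},{"tx":0,"ty":-1,"tz":0,"roll":0},{"tx":0,"ty":-1,"tz":0,"roll":0},{"tx":0,"ty":-1,"tz":0,"roll":0},{"tx":0,"ty":-1,"tz":0,"roll":0},{"tx":0,"ty":-1,"tz":0,"roll":0}]'
python3 -m pendant '[{"tx":0,"ty":-1,"tz":0,"roll":0},{"tx":0,"ty":-0.26,"tz":0,"roll":-0.21},{"tx":0,"ty":0,"tz":0,"roll":0},{"tx":0,"ty":0,"tz":0,"roll":0}]'
```

```text
t: 24.32
position: [0.5823, -0.0473, 0.0596]
orientation: [-0.0, -0.0, 1.0, -0.0]
contact_force: [-0.8, -0.1, -1.0]
finger_gap: 0.0241
grip_force: 59.3
t: 25.58
position: [0.5825, -0.2479, 0.0599]
orientation: [-0.0, -0.001, 1.0, 0.0]
contact_force: [0.2, -0.2, -1.5]
finger_gap: 0.0244
grip_force: 59.3
t: 26.08
position: [0.5825, -0.2718, 0.0598]
orientation: [-0.0, -0.015, 1.0, 0.0]
contact_force: [0.3, -0.6, -1.9]
finger_gap: 0.024
grip_force: 59.3
```

```bash
python3 -m pendant '[{"tx":0,"ty":0,"tz":0.8,"roll":0},{"tx":0,"ty":0,"tz":0.8,"roll":0},{"tx":0,"ty":0,"tz":0.8,"roll":0},{"tx":0,"ty":0,"tz":0.4,"roll":0},{"tx":0,"ty":0,"tz":0.15,"roll":0},{"tx":0,"ty":0,"tz":0,"roll":0}]'
python3 -m pendant '[{"tx":0,"ty":0,"tz":0.15,"roll":0},{"tx":0,"ty":0,"tz":0.15,"roll":0},{"tx":0,"ty":0,"tz":0,"roll":0}]'
python3 -m pendant '[{"tx":0,"ty":0,"tz":0.1,"roll":0},{"tx":0,"ty":0,"tz":0,"roll":0}]'
```

```text
t: 26.82
position: [0.5827, -0.2718, 0.0009]
orientation: [0.0, -0.016, 1.0, -0.0]
contact_force: [0.2, -0.4, -1.3]
finger_gap: 0.0245
grip_force: 59.3
t: 27.2
position: [0.5824, -0.2717, -0.0052]
orientation: [-0.0, -0.015, 1.0, 0.0]
contact_force: [-0.4, 0.5, -1.9]
finger_gap: 0.0244
grip_force: 59.3
t: 27.45
position: [0.5828, -0.2718, -0.0063]
orientation: [0.0, -0.016, 1.0, -0.0]
contact_force: [-2.6, 1.4, 4.6]
finger_gap: 0.0246
grip_force: 60.0
```

```bash
python3 -m pendant '[{"tx":0,"ty":0,"tz":0,"roll":0},{"tx":0,"ty":0,"tz":0,"roll":0},{"tx":0,"ty":0,"tz":0,"roll":0}]' -0.05
python3 -m pendant '[{"tx":0,"ty":0,"tz":-0.5,"roll":0},{"tx":0,"ty":0,"tz":-1,"roll":0},{"tx":0,"ty":0,"tz":-1,"roll":0},{"tx":0,"ty":0,"tz":-1,"roll":0.21},{"tx":0.3,"ty":1,"tz":-1,"roll":0},{"tx":0.3,"ty":1,"tz":0,"roll":0},{"tx":0.3,"ty":1,"tz":0,"roll":0},{"tx":0.3,"ty":1,"tz":0,"roll":0},{"tx":0.3,"ty":1,"tz":0,"roll":0},{"tx":0.3,"ty":1,"tz":0,"roll":0}]'
python3 -m pendant '[{"tx":0.3,"ty":1,"tz":0,"roll":0},{"tx":0.3,"ty":1,"tz":0,"roll":0},{"tx":0.3,"ty":1,"tz":0,"roll":0},{"tx":0.2,"ty":1,"tz":0,"roll":0},{"tx":0,"ty":1,"tz":0,"roll":0},{"tx":0,"ty":1,"tz":0,"roll":0},{"tx":0,"ty":1,"tz":0,"roll":0},{"tx":0,"ty":1,"tz":0,"roll":0},{"tx":0,"ty":1,"tz":0,"roll":0},{"tx":0,"ty":1,"tz":0,"roll":0}]'
python3 -m pendant '[{"tx":0,"ty":1,"tz":0,"roll":0},{"tx":0,"ty":1,"tz":0,"roll":0},{"tx":0,"ty":1,"tz":0,"roll":0},{"tx":0,"ty":1,"tz":0,"roll":0},{"tx":0,"ty":1,"tz":0,"roll":0},{"tx":0,"ty":1,"tz":0,"roll":0},{"tx":0,"ty":1,"tz":0,"roll":0},{"tx":0,"ty":1,"tz":0,"roll":0},{"tx":0,"ty":1,"tz":0,"roll":0},{"tx":0,"ty":0.44,"tz":0,"roll":0.71}]'
python3 -m pendant '[{"tx":0,"ty":0,"tz":0.8,"roll":0},{"tx":0,"ty":0,"tz":0.8,"roll":0},{"tx":0,"ty":0,"tz":0.8,"roll":0},{"tx":0,"ty":0,"tz":0,"roll":0},{"tx":0,"ty":0,"tz":0,"roll":0}]'
python3 - <<'E'
from h import *
from station import robot
c=robot.read_camera("scene")
t=robot.read_camera("top")
np.savez("s8",**c);np.savez("t8",**t)
a=rect(c,.017,.68,-.22,1800,400,480);b=rect(t,.017,.68,-.22,1800,400,480)
cv2.imwrite("pics/s8.png",np.hstack([a,b])[:,:,::-1])
E
```

```text
t: 27.82
position: [0.5827, -0.2717, -0.0071]
orientation: [0.0, -0.015, 1.0, -0.0]
contact_force: [-0.2, -0.0, 0.3]
finger_gap: 0.0446
grip_force: 0.0
t: 29.08
position: [0.5458, -0.1504, 0.0826]
orientation: [-0.0, -0.001, 1.0, -0.0]
contact_force: [-0.1, 0.2, -0.6]
finger_gap: 0.0445
grip_force: 0.0
t: 30.32
position: [0.5236, 0.0494, 0.0827]
orientation: [-0.0, -0.001, 1.0, -0.0]
contact_force: [0.3, -0.1, -1.2]
finger_gap: 0.0445
grip_force: 0.0
t: 31.58
position: [0.5238, 0.2387, 0.0828]
orientation: [0.0, 0.049, 0.999, 0.0]
contact_force: [0.0, 0.3, -0.8]
finger_gap: 0.0446
grip_force: 0.0
t: 32.2
position: [0.524, 0.2368, 0.0349]
orientation: [0.0, 0.049, 0.999, -0.0]
contact_force: [0.8, -0.3, 0.0]
finger_gap: 0.0445
grip_force: 0.0
```

View pics/s8.png

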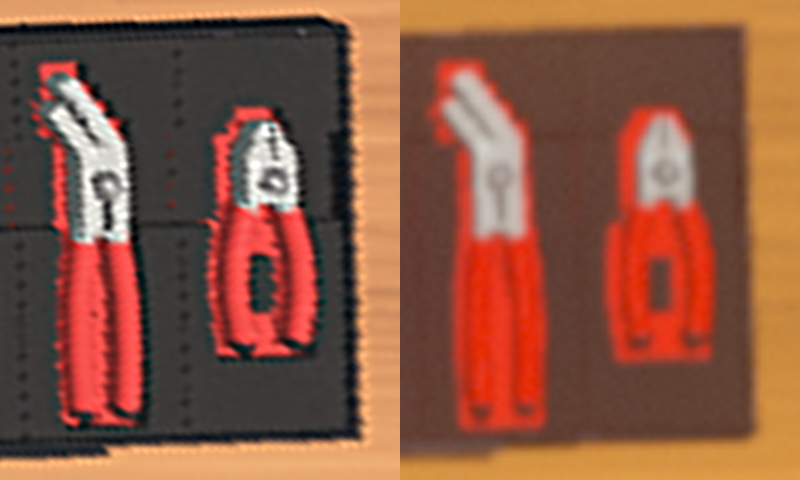

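```bash
python3 -m pendant '[{"tx":0,"ty":0,"tz":0.8,"roll":0},{"tx":0,"ty":0,"tz":0.8,"roll":0},{"tx":0,"ty":0,"tz":0.5,"roll":0},{"tx":0,"ty":0,"tz":0.33,"roll":0},{"tx":0,"ty":0,"tz":0,"roll":0},{"tx":0,"ty":0,"tz":0,"roll":0}]'
python3 -m pendant '[{"tx":0,"ty":0,"tz":0,"roll":0},{"tx":0,"ty":0,"tz":0,"roll":0},{"tx":0,"ty":0,"tz":0,"roll":0},{"tx":0,"ty":0,"tz":0,"roll":0},{"tx":0,"ty":0,"tz":0,"roll":0}]' 1
python3 -m pendant '[{"tx":0,"ty":0,"tz":-0.5,"roll":0},{"tx":0,"ty":0,"tz":-0.8,"roll":0},{"tx":0,"ty":0,"tz":-0.8,"roll":0},{"tx":0,"ty":0,"tz":-0.8,"roll":0},{"tx":0,"ty":0,"tz":-0.8,"roll":-0.71},{"tx":0,"ty":0,"tz":0,"roll":0},{"tx":0,"ty":0,"tz":0,"roll":0}]'
python3 - <<'E'
from h import *
for n in("s8","t8"):
    c=load(n); o=0
    def reg(x0,x1,y0,y1,z=.02): # picture box, rect at .017
        pts=np.array([(x0,y0),(x1,y0),(x1,y1),(x0,y1)]); X=np.c_[.68-pts[:,1]/1800,-.22-pts[:,0]/1800,np.full(4,.017)]
        M=np.zeros((480,640),np.uint8); cv2.fillPoly(M,[p(c,X).round().astype(int)],1)
        v,u=np.where(M);d=c["range_z"][v,u].astype(float);k=d>0
        q=(np.linalg.inv(K(c))@(np.c_[u,v,np.ones(len(u))].T*d)).T; h=((q-c["t"])@c["R"])[k][:,2]*1e3; return len(h),h.mean().round(1),(h.std()/len(h)**.5).round(1)
    if n=="s8": print(n,"foam",reg(160,195,50,400),"wp jaw",reg(80,125,155,225),"wpL",reg(75,97,260,390),"wpR",reg(110,132,260,390),"sc jaw",reg(248,290,160,200),"scL",reg(222,240,230,320),"scR",reg(290,310,230,320))
    else: print(n,"foam",reg(155,195,50,400),"wp jaw",reg(75,122,155,225),"wpL",reg(65,95,260,390),"wpR",reg(108,135,260,390),"sc jaw",reg(243,287,160,200),"scL",reg(220,240,230,320),"scR",reg(285,307,230,320))
E
```

```text
t: 33.05
position: [0.524, 0.2372, -0.0134]
orientation: [0.0, 0.049, 0.999, 0.0]
contact_force: [0.2, 0.1, -0.5]
finger_gap: 0.0448
grip_force: 0.0
t: 33.67
position: [0.5242, 0.2374, -0.0129]
orientation: [0.0, 0.049, 0.999, 0.0]
contact_force: [-1.3, 1.1, 6.8]
finger_gap: 0.0266
grip_force: 59.9
t: 34.55
position: [0.5234, 0.2368, 0.0602]
orientation: [-0.0, 0.0, 1.0, 0.0]
contact_force: [1.3, -0.1, -2.9]
finger_gap: 0.026
grip_force: 59.4
s8 foam (411, np.float64(17.5), np.float64(0.2)) wp jaw (111, np.float64(25.3), np.float64(0.3)) wpL (99, np.float64(20.8), np.float64(0.6)) wpR (95, np.float64(21.2), np.float64(0.5)) sc jaw (63, np.float64(25.6), np.float64(0.5)) scL (61, np.float64(21.0), np.float64(0.6)) scR (70, np.float64(23.6), np.float64(0.5))
t8 foam (551, np.float64(16.3), np.float64(0.2)) wp jaw (130, np.float64(22.3), np.float64(0.4)) wpL (162, np.float64(18.7), np.float64(0.5)) wpR (149, np.float64(18.6), np.float64(0.5)) sc jaw (76, np.float64(23.0), np.float64(0.5)) scL (81, np.float64(19.6), np.float64(0.7)) scR (85, np.float64(20.4), np.float64(0.7))
```

```bash
python3 -m pendant '[{"tx":-0.3,"ty":-1,"tz":0,"roll":0},{"tx":-0.3,"ty":-1,"tz":0,"roll":0},{"tx":-0.3,"ty":-1,"tz":0,"roll":0},{"tx":-0.3,"ty":-1,"tz":0,"roll":0},{"tx":-0.3,"ty":-1,"tz":0,"roll":0},{"tx":-0.3,"ty":-1,"tz":0,"roll":0},{"tx":-0.3,"ty":-1,"tz":0,"roll":0},{"tx":-0.3,"ty":-1,"tz":0,"roll":0},{"tx":-0.2,"ty":-1,"tz":0,"roll":0},{"tx":0,"ty":-1,"tz":0,"roll":0}]'
python3 -m pendant '[{"tx":0,"ty":-1,"tz":0,"roll":0},{"tx":0,"ty":-1,"tz":0,"roll":0},{"tx":0,"ty":-1,"tz":0,"roll":0},{"tx":0,"ty":-1,"tz":0,"roll":0},{"tx":0,"ty":-1,"tz":0,"roll":0},{"tx":0,"ty":-1,"tz":0,"roll":0},{"tx":0,"ty":-0.44,"tz":0,"roll":-0.21},{"tx":0,"ty":0,"tz":0,"roll":0},{"tx":0,"ty":0,"tz":0,"roll":0}]'
python3 -m pendant '[{"tx":0,"ty":0,"tz":0.8,"roll":0},{"tx":0,"ty":0,"tz":0.8,"roll":0},{"tx":0,"ty":0,"tz":0.5,"roll":0},{"tx":0,"ty":0,"tz":0,"roll":0},{"tx":0,"ty":0,"tz":0,"roll":0}]'
```

```text
t: 35.8
position: [0.5763, 0.0357, 0.0602]
orientation: [0.0, -0.001, 1.0, 0.0]
contact_force: [-0.4, 0.1, -2.7]
finger_gap: 0.0262
grip_force: 59.4
t: 36.92
position: [0.5763, -0.0918, 0.0603]
orientation: [-0.0, -0.015, 1.0, 0.0]
contact_force: [-1.4, 1.0, -2.9]
finger_gap: 0.0262
grip_force: 59.4
t: 37.55
position: [0.5766, -0.0917, 0.0184]
orientation: [0.0, -0.016, 1.0, -0.0]
contact_force: [0.1, -0.1, -2.0]
finger_gap: 0.026
grip_force: 59.4
```

```bash
python3 -m pendant '[{"tx":0.03,"ty":0,"tz":0.6,"roll":0},{"tx":0,"ty":0,"tz":0.25,"roll":0},{"tx":0,"ty":0,"tz":0,"roll":0}]'
python3 -m pendant '[{"tx":0,"ty":0,"tz":0.15,"roll":0},{"tx":0,"ty":0,"tz":0.15,"roll":0},{"tx":0,"ty":0,"tz":0,"roll":0}]'
python3 -m pendant '[{"tx":0,"ty":0,"tz":0.1,"roll":0},{"tx":0,"ty":0,"tz":0,"roll":0}]'
```

```text
t: 37.92
position: [0.5752, -0.0918, 0.0007]
orientation: [-0.001, -0.015, 1.0, -0.0]
contact_force: [-0.0, -0.6, -3.2]
finger_gap: 0.0264
grip_force: 59.4
t: 38.3
position: [0.5755, -0.0918, -0.0049]
orientation: [-0.0, -0.015, 1.0, -0.0]
contact_force: [-0.9, 0.4, -1.8]
finger_gap: 0.0264
grip_force: 59.4
t: 38.55
position: [0.5759, -0.0918, -0.0059]
orientation: [0.0, -0.016, 1.0, -0.0]
contact_force: [-1.7, 1.1, 4.7]
finger_gap: 0.0264
grip_force: 60.2
```

```bash
python3 -m pendant '[{"tx":0,"ty":0,"tz":0,"roll":0},{"tx":0,"ty":0,"tz":0,"roll":0},{"tx":0,"ty":0,"tz":0,"roll":0}]' -0.05
python3 -m pendant '[{"tx":0,"ty":0,"tz":-0.5,"roll":0},{"tx":0,"ty":0,"tz":-1,"roll":0},{"tx":0,"ty":0,"tz":-1,"roll":0},{"tx":0,"ty":0,"tz":-1,"roll":0.21},{"tx":0.3,"ty":1,"tz":-1,"roll":0},{"tx":0.3,"ty":1,"tz":0,"roll":0},{"tx":0.3,"ty":1,"tz":0,"roll":0},{"tx":0.3,"ty":1,"tz":0,"roll":0},{"tx":0.3,"ty":1,"tz":0,"roll":0},{"tx":0.3,"ty":1,"tz":0,"roll":0}]'
python3 -m pendant '[{"tx":0.3,"ty":1,"tz":0,"roll":0},{"tx":0,"ty":1,"tz":0,"roll":0},{"tx":0,"ty":1,"tz":0,"roll":0},{"tx":0,"ty":1,"tz":0,"roll":0},{"tx":0,"ty":1,"tz":0,"roll":0},{"tx":0,"ty":1,"tz":0,"roll":0},{"tx":0,"ty":1,"tz":0,"roll":0},{"tx":0,"ty":1,"tz":0,"roll":0},{"tx":0,"ty":1,"tz":0,"roll":0},{"tx":0,"ty":1,"tz":0,"roll":0}]'
python3 -m pendant '[{"tx":0,"ty":1,"tz":0,"roll":0},{"tx":0,"ty":1,"tz":0,"roll":0},{"tx":0,"ty":1,"tz":0,"roll":0},{"tx":0,"ty":1,"tz":0,"roll":0},{"tx":0,"ty":0.56,"tz":0,"roll":0},{"tx":0,"ty":0,"tz":0,"roll":0.925},{"tx":0,"ty":0,"tz":0.8,"roll":0},{"tx":0,"ty":0,"tz":0.8,"roll":0},{"tx":0,"ty":0,"tz":0.8,"roll":0},{"tx":0,"ty":0,"tz":0,"roll":0}]'
python3 - <<'E'
from h import *
from station import robot
c=robot.read_camera("scene")
t=robot.read_camera("top")
a=rect(c,.017,.68,-.03,1700,320,480);b=rect(t,.017,.68,-.03,1700,320,480)
u=c["frame"][220:340,260:300+20]
cv2.imwrite("pics/s9.png",np.hstack([a,b])[:,:,::-1])
E
```

```text
t: 38.92
position: [0.5758, -0.0918, -0.0067]
orientation: [0.0, -0.016, 1.0, -0.0]
contact_force: [0.7, -0.1, 0.1]
finger_gap: 0.0447
grip_force: 0.0
t: 40.17
position: [0.5394, 0.0289, 0.0841]
orientation: [0.0, -0.001, 1.0, 0.0]
contact_force: [0.2, -0.5, -0.2]
finger_gap: 0.0449
grip_force: 0.0
t: 41.42
position: [0.5331, 0.2295, 0.0833]
orientation: [0.0, -0.001, 1.0, 0.0]
contact_force: [-0.1, -0.6, -0.9]
finger_gap: 0.0448
grip_force: 0.0
t: 42.68
position: [0.532, 0.3182, 0.0331]
orientation: [-0.001, 0.064, 0.998, -0.001]
contact_force: [-0.1, 0.0, 0.7]
finger_gap: 0.0449
grip_force: 0.0
```

View pics/s9.png

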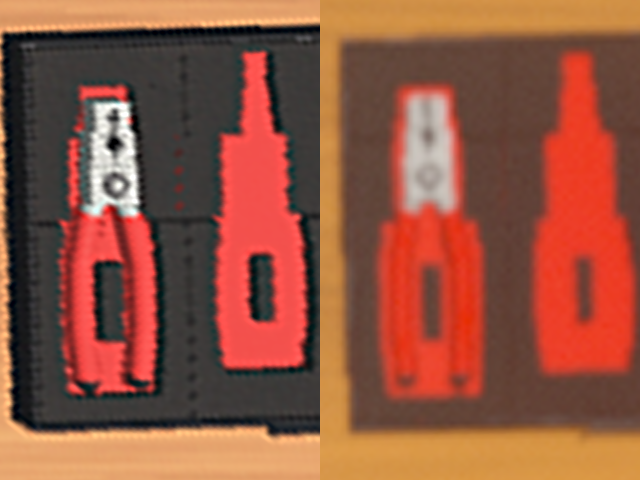

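```bash
python3 -m pendant '[{"tx":0,"ty":0.06,"tz":0.8,"roll":0},{"tx":0,"ty":0,"tz":0.8,"roll":0},{"tx":0,"ty":0,"tz":0.5,"roll":0},{"tx":0,"ty":0,"tz":0.28,"roll":0},{"tx":0,"ty":0,"tz":0,"roll":0},{"tx":0,"ty":0,"tz":0,"roll":0}]'
python3 -m pendant '[{"tx":0,"ty":0,"tz":0,"roll":0},{"tx":0,"ty":0,"tz":0,"roll":0},{"tx":0,"ty":0,"tz":0,"roll":0},{"tx":0,"ty":0,"tz":0,"roll":0},{"tx":0,"ty":0,"tz":0,"roll":0}]' 1
python3 -m pendant '[{"tx":0,"ty":0,"tz":-0.5,"roll":0},{"tx":0,"ty":0,"tz":-0.8,"roll":0},{"tx":0,"ty":0,"tz":-0.8,"roll":0},{"tx":0,"ty":0,"tz":-0.8,"roll":0},{"tx":0,"ty":0,"tz":-0.8,"roll":-0.925},{"tx":0,"ty":0,"tz":0,"roll":0},{"tx":0,"ty":0,"tz":0,"roll":0}]'
```

```text
t: 43.52
position: [0.5334, 0.3208, -0.0119]
orientation: [0.0, 0.064, 0.998, 0.0]
contact_force: [-0.4, 1.0, 0.4]
finger_gap: 0.0448
grip_force: 0.0
t: 44.15
position: [0.5334, 0.3208, -0.0116]
orientation: [0.0, 0.064, 0.998, 0.0]
contact_force: [-1.6, -0.6, 6.7]
finger_gap: 0.0203
grip_force: 59.5
t: 45.02
position: [0.5329, 0.3204, 0.0616]
orientation: [-0.0, 0.001, 1.0, 0.0]
contact_force: [-0.1, 0.3, -2.3]
finger_gap: 0.0201
grip_force: 58.9
```

```bash
python3 -m pendant '[{"tx":-0.3,"ty":-1,"tz":0,"roll":0},{"tx":-0.3,"ty":-1,"tz":0,"roll":0},{"tx":-0.3,"ty":-1,"tz":0,"roll":0},{"tx":-0.3,"ty":-1,"tz":0,"roll":0},{"tx":-0.3,"ty":-1,"tz":0,"roll":0},{"tx":-0.3,"ty":-1,"tz":0,"roll":0},{"tx":-0.3,"ty":-1,"tz":0,"roll":0},{"tx":-0.22,"ty":-1,"tz":0,"roll":0},{"tx":0,"ty":-1,"tz":0,"roll":0},{"tx":0,"ty":-1,"tz":0,"roll":0}]'
python3 -m pendant '[{"tx":0,"ty":-1,"tz":0,"roll":0},{"tx":0,"ty":-1,"tz":0,"roll":0},{"tx":0,"ty":-1,"tz":0,"roll":0},{"tx":0,"ty":-1,"tz":0,"roll":0},{"tx":0,"ty":-1,"tz":0,"roll":0},{"tx":0,"ty":-1,"tz":0,"roll":0},{"tx":0,"ty":-1,"tz":0,"roll":0},{"tx":0,"ty":-1,"tz":0,"roll":0},{"tx":0,"ty":-1,"tz":0,"roll":0},{"tx":0,"ty":-1,"tz":0,"roll":0}]'
python3 -m pendant '[{"tx":0,"ty":-1,"tz":0,"roll":0},{"tx":0,"ty":-1,"tz":0,"roll":0},{"tx":0,"ty":-1,"tz":0,"roll":0},{"tx":0,"ty":-1,"tz":0,"roll":0},{"tx":0,"ty":-1,"tz":0,"roll":0},{"tx":0,"ty":-0.13,"tz":0,"roll":-0.21},{"tx":0,"ty":0,"tz":0,"roll":0},{"tx":0,"ty":0,"tz":0,"roll":0}]'
python3 -m pendant '[{"tx":0,"ty":0,"tz":0.8,"roll":0},{"tx":0,"ty":0,"tz":0.8,"roll":0},{"tx":0,"ty":0,"tz":0.5,"roll":0},{"tx":0,"ty":0,"tz":0,"roll":0},{"tx":0,"ty":0,"tz":0,"roll":0}]'
```

```text
t: 46.28
position: [0.5797, 0.1193, 0.0617]
orientation: [-0.0, -0.001, 1.0, -0.0]
contact_force: [0.5, -0.3, -2.2]
finger_gap: 0.02
grip_force: 58.9
t: 47.52
position: [0.5802, -0.0807, 0.0617]
orientation: [0.0, -0.001, 1.0, 0.0]
contact_force: [0.8, 0.3, -1.5]
finger_gap: 0.0203
grip_force: 58.9
t: 48.52
position: [0.5804, -0.1816, 0.0617]
orientation: [-0.0, -0.016, 1.0, 0.0]
contact_force: [0.3, -0.1, -1.3]
finger_gap: 0.0202
grip_force: 58.9
t: 49.15
position: [0.5807, -0.182, 0.0198]
orientation: [0.0, -0.016, 1.0, -0.0]
contact_force: [0.3, -0.0, -1.5]
finger_gap: 0.0201
grip_force: 59.0
```

```bash
python3 -m pendant '[{"tx":0.04,"ty":0,"tz":0.6,"roll":0},{"tx":0,"ty":0,"tz":0.25,"roll":0},{"tx":0,"ty":0,"tz":0,"roll":0}]'
python3 -m pendant '[{"tx":0,"ty":0,"tz":0.15,"roll":0},{"tx":0,"ty":0,"tz":0.15,"roll":0},{"tx":0,"ty":0,"tz":0,"roll":0}]'
python3 -m pendant '[{"tx":0,"ty":0,"tz":0.1,"roll":0},{"tx":0,"ty":0,"tz":0,"roll":0}]'
```

```text
t: 49.52
position: [0.5791, -0.182, 0.0021]
orientation: [-0.001, -0.015, 1.0, 0.0]
contact_force: [-0.1, 0.8, -1.3]
finger_gap: 0.0197
grip_force: 58.9
t: 49.9
position: [0.5794, -0.182, -0.0035]
orientation: [-0.0, -0.015, 1.0, 0.0]
contact_force: [-0.2, 0.8, -1.9]
finger_gap: 0.0201
grip_force: 59.0
t: 50.15
position: [0.5798, -0.182, -0.0045]
orientation: [0.0, -0.016, 1.0, -0.0]
contact_force: [-2.0, 1.5, 3.5]
finger_gap: 0.02
grip_force: 59.6
```

Contact came at the expected height, so I release, retreat over the mat side and check everything.

```bash
python3 -m pendant '[{"tx":0,"ty":0,"tz":0,"roll":0},{"tx":0,"ty":0,"tz":0,"roll":0},{"tx":0,"ty":0,"tz":0,"roll":0}]' -0.05
python3 -m pendant '[{"tx":0,"ty":0,"tz":-0.5,"roll":0},{"tx":0,"ty":0,"tz":-1,"roll":0},{"tx":0,"ty":0,"tz":-1,"roll":0},{"tx":0,"ty":0,"tz":-1,"roll":0.21},{"tx":0.3,"ty":1,"tz":-1,"roll":0},{"tx":0.3,"ty":1,"tz":-1,"roll":0},{"tx":0.3,"ty":1,"tz":-1,"roll":0},{"tx":0.3,"ty":1,"tz":0,"roll":0},{"tx":0.3,"ty":1,"tz":0,"roll":0},{"tx":0.3,"ty":1,"tz":0,"roll":0}]'
python3 -m pendant '[{"tx":0,"ty":1,"tz":0,"roll":0},{"tx":0,"ty":1,"tz":0,"roll":0},{"tx":0,"ty":1,"tz":0,"roll":0},{"tx":0,"ty":1,"tz":0,"roll":0},{"tx":0,"ty":1,"tz":0,"roll":0},{"tx":0,"ty":1,"tz":0,"roll":0},{"tx":0,"ty":1,"tz":0,"roll":0},{"tx":0,"ty":1,"tz":0,"roll":0},{"tx":0,"ty":1,"tz":0,"roll":0},{"tx":0,"ty":1,"tz":0,"roll":0}]'
python3 - <<'E'
from h import *
from station import robot
c=robot.read_camera("scene")
t=robot.read_camera("top")
a=rect(c,.017,.69,-.03,1000,400,280);b=rect(t,.017,.69,-.03,1000,400,280)
d=rect(c,.005,.70,.45,1000,400,280)
a,b=[cv2.resize(i,(800,560))[:,:] for i in(a,b)]
cv2.imwrite("pics/s10.png",np.vstack([cv2.resize(np.hstack([a[:,:],b]),(800,280)),cv2.resize(np.hstack([d,rect(t,.005,.70,.45,1000,400,280)]),(800,280))])[:,:,::-1])
E
```

```text
t: 50.52
position: [0.5797, -0.182, -0.0053]
orientation: [0.0, -0.016, 1.0, -0.0]
contact_force: [1.1, 0.7, -0.7]
finger_gap: 0.0445
grip_force: 0.0
t: 51.78
position: [0.5433, -0.0614, 0.1256]
orientation: [0.001, -0.001, 1.0, 0.0]
contact_force: [0.2, 0.1, 0.4]
finger_gap: 0.0446
grip_force: 0.0
t: 53.02
position: [0.543, 0.1393, 0.1247]
orientation: [-0.0, -0.001, 1.0, -0.0]
contact_force: [0.6, 0.4, 0.5]
finger_gap: 0.0446
grip_force: 0.0
```

View pics/s10.png

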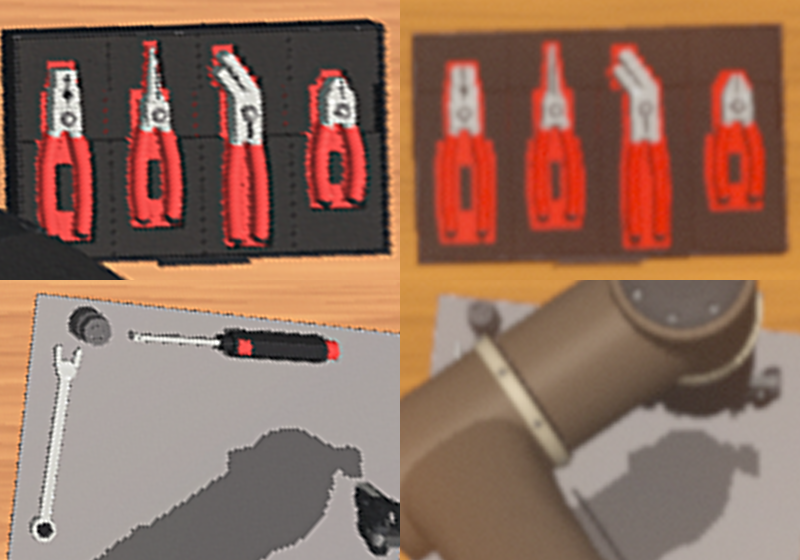

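```bash
python3 - <<'E'
from h import *
from station import robot
acc={}
for n in("top","scene"):
    for rep in range(8):
        c=robot.read_camera(n); acc.setdefault(n,[]).append(c["range_z"])
    z=np.stack(acc[n]).astype(float); z[z<=0]=np.nan; d=np.nanmean(z,0)
    v,u=np.mgrid[0:480,0:640]
    q=(np.linalg.inv(K(c))@(np.c_[u.ravel(),v.ravel(),np.ones(u.size)].T*d.ravel())).T; X=(q-c["t"])@c["R"]
    th=np.radians(1.7)
    for name,o,b in(("comb",(.5751,-.0945),.055),("long",(.5777,-.1844),.055),("wp",(.5804,-.2744),.055),("side",(.5831,-.3643),.055)):
        e=X[:,:2]-o; lx=e[:,0]*np.cos(th)+e[:,1]*np.sin(th); ly=-e[:,0]*np.sin(th)+e[:,1]*np.cos(th)
        out=[]
        for x0,x1 in((-.08,-.06),(-.06,-.04),(-.04,-.02),(-.008,.012)):
            prof=[]
            for y0 in np.arange(-.036,.036,.008):
                m=(lx>x0)&(lx<x1)&(ly>y0)&(ly<y0+.008); prof.append(int(round(1e4*np.median(X[m,2])))/10 if m.sum()>2 else None)
            out.append(prof)
        print(n,name); [print("   ",r) for r in out]
E
```

```text
top comb
    [17.2, 16.5, 22.8, 17.2, 17.5, 11.6, 23.5, 20.8, 17.4]
    [18.0, 11.9, 23.5, 14.5, 17.4, 11.6, 23.0, 19.8, 17.6]
    [17.3, 12.3, 23.0, 19.0, 10.5, 13.6, 23.1, 12.5, 17.4]
    [11.0, 11.1, 11.4, 23.7, 24.8, 23.9, 11.9, 11.2, 10.7]
top long
    [17.2, 16.0, 23.0, 12.1, 17.6, 11.5, 22.9, 12.0, 18.1]
    [17.3, 11.5, 23.4, 11.0, 17.2, 11.1, 23.2, 11.9, 17.9]
    [17.3, 11.1, 22.9, 19.2, 10.9, 19.8, 22.5, 12.2, 17.2]
    [11.0, 11.0, 12.0, 23.3, 24.9, 23.3, 11.1, 10.8, 10.7]
top wp
    [17.0, 15.7, 22.7, 20.5, 10.1, 21.7, 23.1, 15.7, 17.6]
    [17.9, 16.9, 22.7, 20.2, 11.4, 23.5, 21.4, 17.3, 18.1]
    [17.0, 15.8, 12.1, 23.0, 15.7, 23.9, 13.2, 17.8, 17.0]
    [10.9, 11.2, 10.8, 24.4, 24.5, 23.7, 11.9, 10.7, 10.6]
top side
    [16.7, 22.3, 21.3, 11.1, 16.5, 17.2, 23.5, 11.1, 18.4]
    [16.5, 22.8, 20.2, 11.4, 17.4, 17.1, 22.8, 12.6, 18.0]
    [16.2, 20.5, 23.6, 11.4, 10.7, 21.8, 22.5, 11.2, 16.5]
    [10.8, 10.9, 23.2, 24.2, 24.5, 23.3, 12.0, 11.2, 10.9]
scene comb
    [18.2, 20.0, 24.8, 21.0, 19.7, 18.0, 24.6, 23.2, 19.4]
    [19.0, 16.5, 24.8, 19.0, 14.5, 14.1, 24.1, 21.0,
[... 163 characters left out ...]
, 19.0, 18.3, 24.3, 19.9, 19.4]
    [18.7, 15.7, 25.4, 20.9, 18.1, 16.3, 24.8, 21.5, 19.4]
    [18.4, 15.8, 25.6, 22.1, 13.0, 23.3, 23.6, 17.3, 18.4]
    [12.5, 12.6, 12.5, 25.0, 25.9, 25.5, 13.8, 12.3, 12.8]
scene wp
    [19.9, 18.6, 23.7, 21.2, 12.5, None, 23.9, 19.6, 19.5]
    [19.4, 18.3, 22.1, 23.5, 15.8, 24.8, 23.1, 19.4, 18.8]
    [18.0, 18.6, 17.9, 24.7, 23.6, 24.5, 18.5, 17.4, 18.9]
    [12.4, 12.5, None, 25.1, 26.5, 25.8, 17.7, 12.7, 13.3]
scene side
    [19.3, None, 22.2, 18.4, 18.9, 20.6, 24.6, 19.1, 18.9]
    [19.5, 23.2, 23.0, 17.2, 18.4, 17.9, 24.3, 20.7, 18.5]
    [18.5, 18.1, 24.6, 17.7, 12.0, None, 23.5, 13.7, 17.3]
    [12.3, 13.2, 24.3, 26.3, 26.3, 26.0, 16.3, 12.3, 12.0]
```

All four measure about 23 mm at the top, 13 mm above the pocket floor, and level on both sides. They are fully down.

```bash
python3 -c "
from station import robot
print(robot.finish_job())"
```

```text
the job is handed in; nothing more can be done
None
```

The job is handed in at about 54 s: all four pairs of pliers lie flat and fully down in their own foam pockets, and the spanner and screwdriver are still on the mat where they were.

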